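# Counterbalance a loaded centrifuge carrier on the two-pan balance

### The arm

A 6-joint arm with a two-finger parallel gripper is mounted at the origin on a cart in front of the work surface, level with it; the furniture and walls round the work are solid. World frame = base frame: x ahead of the robot, y to its left, z up, the work surface at z = 0. Lengths are in m, angles in rad, forces in N, time in s.
With the tool pointing down it reaches from about 0.25 to 0.775 m from the base axis. Payload 4 kg.
Tool frame: the origin (TCP) lies between the finger pads; the fingertips stand 25 mm ahead of it and the grasp point (between the pads) lies 6 mm ahead of it; z points along the fingers, y is the line along which they close (so a half turn about z gives the same grasp; the last joint's range is limited). The gripper opens to 94 mm and grips with 3 to 60 N. Pads are 16 mm wide; open, the fingers measure 119 mm over their backs; the gripper's body (75 mm by 177 mm) begins 78 mm behind the grasp point.
Start: joints at [-1.225, 0.087, 1.371, -0, 1.684, -0.103], TCP at [0.239, -0.496, 0.231] pointing down, gripper open.
Joint ranges: [-3.1, 3.1], [-0.76, 2.03], [0.27, 2.55], [-1.08, 4.22], [0.17, 2.65], [-2.57, 2.57]. Speed limits (rad/s): [2.79, 2.79, 3.14, 3.14, 3.14, 3.14].

### API

Orientations are given as [roll, pitch, yaw] about the fixed x, y, z axes, in that order (R = Rz(yaw) Ry(pitch) Rx(roll)).
In Python, from bench import readout, capture, camera_params, manip gives the robot as it stands.
- The arm moves only by the tool apply_moves, never from a script. Its argument "steps" is text: rows parted by semicolons, each of 7 numbers parted by spaces: the turn, a rotation vector about the tool's x, y, z in degrees, then the shift along the tool's x, y, z in m, then the finger opening in m, from 0 to 0.094. In form: wx wy wz dx dy dz fingers; .... A call has 1 to 5 rows; each row shifts and turns the commanded pose from where the row before left it, along the tool's axes as they then stand; what a row does not reach is not made up. A row lasts 1/8 s, in which the tool goes at most 62.5 mm and 10.7 degrees, less where a joint would pass 70% of its speed; a pose out of reach is approached as far as the arm can. A call with a gripper value outside its range is refused whole. The fingers move at their own pace and stop on an object; "squeeze" is the grip in N (left out, the last holds). Time passes only in rows, so rows that do not move let the fingers close. It gives the time, the measured TCP pose, the force, the opening and the grip force at its end, in the units of the state.
- readout.read_state(): the state, without advancing time (a new reading comes with each control period).
- capture(name): name is "scene" or "side" or "wrist"; returns the picture (384x512x3 uint8, red, green, blue); there is no depth.
- camera_params(name): a dict with "intrinsics" (3x3 intrinsics, pixels), "dist" ([k1, k2, p1, p2, k3] as OpenCV has them; the pictures are not rectified), "position" and "orientation" of the camera in the world. Camera axes: x right, y down, z forward; pixel columns grow to the right and rows downward; lengths in m; the calibration is good to about 2 mm. A picture is of the moment at which its call begins: read the wrist's pose just before it. camera_params takes no time and is no camera call; for the wrist camera it gives the pose at the moment of the call.
- manip.close_job(): hands the job in; it is judged then, once.
The state is a dict: "t": time; "joints": joint angles; "qd": joint speeds; "joint_efforts": joint torques, N m; "eef_pos": TCP position; "orientation": TCP orientation; "contact_force": force on the tool from outside, world axes, zero at the start; "moment": the same for the moment, N m; "grip_width": opening from 0.0 (shut) to 1.0 (fully open); "grasp_force": force on a finger pad.
Only numpy, scipy, OpenCV 4.12 (cv2) and the standard library are available. Lean on these libraries where they do the work, as an engineer would, in place of code of your own. Each camera call takes 0.05 s, during which the arm holds its last target. There are 200 camera calls.

### The job

The loaded tube carrier on the balance's left pan has to be counterbalanced before it goes into the centrifuge. Thread as many of the brass disc weights as it needs from the black block gently over the spindle of the right pan, flat down, and nudge the sliding poise along its bar by its upright pin (push it lightly with the fingertips, never pinch it or lean on the beam) until the beam floats level with the red pointer at the green mark. Leave the balance settled and untouched, and do not shift the things standing round it.

Things in the scene. Friction and masses are not known exactly. Their poses are not given: they have to be found in the camera images.
- balance: White stand of the two-pan balance, fixed; origin on the worktop under its pivot; base 190 x 370 x 26 mm. Its +y (left) is the load side, -y the weight side, -x the front with the poise bar. Pivot axis along x, 90 mm up; each pan's pin is 150 mm from it; a linkage keeps the pans upright, so where a weight lies on a pan does not matter. The scale plate at the middle is 177 mm high.
- beam (a joint): Beam angle, rad: 0 level (red pointer at the 4 mm wide green mark), positive with the load side (left) down, negative with the weight side down; stops at +0.12 and -0.12. It swings about 4 rad per N m of unbalance, so it leaves a stop only when the unbalance is under about 0.03 N m (14 mm of poise travel). Well damped: settles 1.5 s after it is let go.
- spindle_foot (a point): Foot of the spindle: the centre of the top face of the right (weight) pan, a flat steel pan of 90 mm diameter, without a rim. The steel spindle, 10.4 mm in diameter, stands upright on it, 42 mm tall with a conical tip. The pan rides up and down by 18 mm either side of level as the beam tips.
- spindle_tip (a point): Top of the spindle's conical tip, 42 mm above spindle_foot.
- poise (a joint): Position in m of the sliding poise along the front bar, from the pivot towards the weight side (balance -y): stops at -0.075 and +0.075; at 0 it weighs on neither side. The poise weighs 220 g, stays where it is left (drag 2 N), and is 30 mm long along the bar. A finger touching it holds the beam, so let go to see how the beam hangs.
- poise_pin (a point): Top of the poise's upright brass pin, 16 mm in diameter and 36 mm tall, 55 mm above the bar's middle line, which passes 80 mm in front of (-x of) the pivot at the pivot's height. The pin leans with the beam (its top by 6.6 mm at a stop), and a push on it tips the beam as well as sliding the poise, so a push carries the poise up to 6 mm less far than the finger seems to go.
- block: Black storage block of the disc weights, fixed, 160 x 64 x 12 mm, long along its x; origin at the centre of its underside. Two steel locating pins, 8 mm in diameter and 10 mm tall, stand on its top at x = -38 and +38 mm, one disc over each.
- disc_a: Brass disc weight, 40 mm in diameter, 14 mm thick with a 13 mm hole through the middle, 120 g; origin at the centre of its underside, z along its axis. Stands on the block, its underside 12 mm above the worktop.
- disc_b: A second disc weight, the same as disc_a.
- carrier: Blue centrifuge carrier with three capped blood tubes, 84 mm in diameter, 72 mm high (tubes to 90 mm), held on the left pan; origin at the centre of its underside. What it weighs is not known: between 140 g and 220 g with its tubes. The bare pans balance each other.
- timer: Bystander: small cream timer, 62 x 68 x 21 mm, on the worktop to the left; origin under its centre.
- tub_round: Bystander: clear round tub with lid, 116 mm in diameter, 102 mm high, behind the balance; origin under its centre.
- tub_round_b: Bystander: clear round tub with a cream lid, 108 mm in diameter, 124 mm high, behind the balance; origin under its centre.
- wash_bottle: Bystander: white wash bottle with a red spout, 92 x 65 x 207 mm, behind the disc block; origin under its centre.
Things that resemble listed ones, but are neither listed nor needed, are in the scene too. What is shaped like the disc_a but orange or turquoise is not meant.

How it is judged:
By the outcome, as a careful person would: the job done as asked, in the order asked, and still so for the second after the job is handed in, with the robot touching nothing.
It also fails if it takes over 64 s, if anything falls off the work surface, if the arm or the gripper's body presses on something with over 40 N, if the wrist force passes 120 N, or if a joint passes its speed limit or range.

## Working session

There is one attempt and no reset: what is moved stays moved. The work goes in short steps, Python scripts to look and compute and a tool call to move; the robot and the scene stay as the last step left them, time stands still between calls to the robot, and variables do not carry over. Pictures are saved under pics/ and viewed, at most 10 in all, crops included, and the job is handed in when it is done.

Besides the shell and the picture viewer there is one more tool, called as name(argument=value, ...) on one line, values as JSON. apply_moves: Moves the arm, as the interface text tells. Its arguments: {"type":"object","properties":{"steps":{"type":"string"},"squeeze":{"type":"number"}},"required":["steps"]}

```bash
mkdir -p pics
cat > h.py <<'E'
import numpy as np, cv2
from bench import readout, capture, camera_params, manip
from scipy.spatial.transform import Rotation as R
def Rm(o):
    o=np.array(o,float)
    if o.shape==(3,3): return o
    return R.from_euler('xyz',o).as_matrix() if o.size==3 else R.from_quat(o).as_matrix()
def ray(p,uv):
    K=np.array(p["intrinsics"]);d=np.array(p["dist"])
    x=cv2.undistortPoints(np.array([[uv]],float),K,d)[0,0]
    return np.array(p["position"]),Rm(p["orientation"])@np.array([x[0],x[1],1])
def atz(p,uv,z):
    o,d=ray(p,uv); return o+d*(z-o[2])/d[2]
def proj(p,X):
    Rw=Rm(p["orientation"]); t=-Rw.T@np.array(p["position"])
    return cv2.projectPoints(np.array(X,float).reshape(-1,3),cv2.Rodrigues(Rw.T)[0],t,np.array(p["intrinsics"]),np.array(p["dist"]))[0][:,0]
def shot(n,f,crop=None,s=1):
    im=capture(n)[:,:,::-1]
    cv2.imwrite(f'pics/{f}_raw.png',im)
    if crop: im=im[crop[1]:crop[3],crop[0]:crop[2]]
    cv2.imwrite(f'pics/{f}.png',cv2.resize(im,None,fx=s,fy=s,interpolation=cv2.INTER_CUBIC))
def st():
    s=readout.read_state(); print({k:np.round(s[k],4).tolist() for k in("t","eef_pos","orientation","contact_force","grip_width","grasp_force","joints")})
E
python3 - <<'E'
from h import *
st()
for n in("scene","side","wrist"):print(n,camera_params(n))
a=capture("scene");b=capture("side")
cv2.imwrite('pics/s0_raw.png',a[:,:,::-1]);cv2.imwrite('pics/d0_raw.png',b[:,:,::-1])
for n,i in(("s0",a),("d0",b)):cv2.imwrite(f'pics/{n}.png',cv2.resize(i[:,:,::-1],(800,600),interpolation=cv2.INTER_CUBIC))
E
```

```text
{'t': 0.0, 'eef_pos': [0.2385, -0.4951, 0.2293], 'orientation': [-3.1394, -0.0002, 0.4489], 'contact_force': [-0.2113, 0.6663, -0.7642], 'grip_width': 1.0043, 'grasp_force': 0.0, 'joints': [-1.2251, 0.088, 1.3723, -0.0, 1.6836, -0.1032]}
scene {'intrinsics': array([[401.8498641 ,   0.        , 257.58187469],
       [  0.        , 401.8498641 , 188.54836531],
       [  0.        ,   0.        ,   1.        ]]), 'dist': array([0.01227492, 0.        , 0.        , 0.        , 0.        ]), 'position': array([0.00852068, 0.48228322, 0.95016142]), 'orientation': array([-2.34593719, -0.00273094, -2.41792153])}
side {'intrinsics': array([[393.48682154,   0.        , 254.58229087],
       [  0.        , 393.48682154, 189.06062068],
       [  0.        ,   0.        ,   1.        ]]), 'dist': array([-0.0140194,  0.       ,  0.       ,  0.       ,  0.       ]), 'position': array([ 0.12037782, -0.66042267,  0.95815194]), 'orientation': array([-2.47293333, -0.01661717, -0.69760412])}
wrist {'intrinsics': array([[324.98440343,   0.        , 253.43008041],
       [  0.        , 324.98440343, 190.44391663],
       [  0.        ,   0.        ,   1.        ]]), 'dist': array([-0.03168179,  0.        ,  0.        ,  0.        ,  0.        ]), 'position': array([ 0.30542135, -0.46303416,  0.38433163]), 'orientation': array([ 2.88204975e+00,  2.15984561e-03, -1.12242522e+00])}
```

View pics/s0.png

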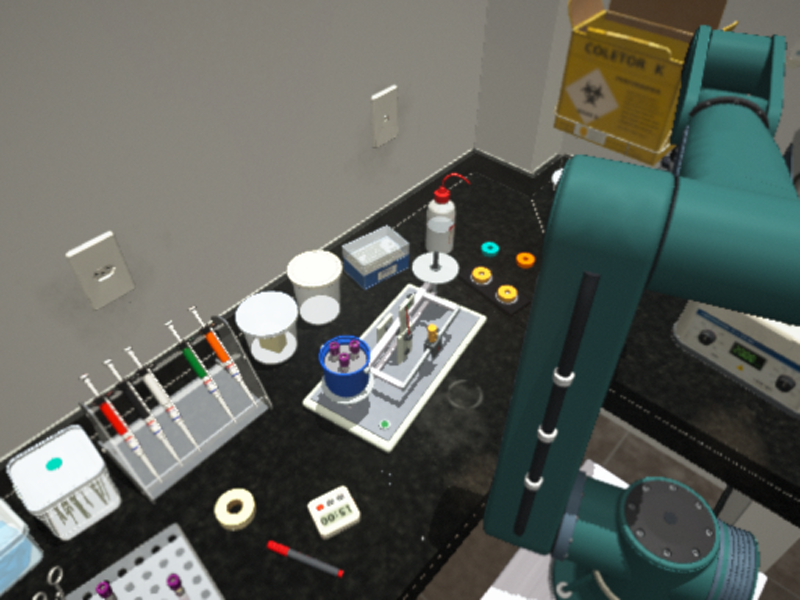

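View pics/d0.png

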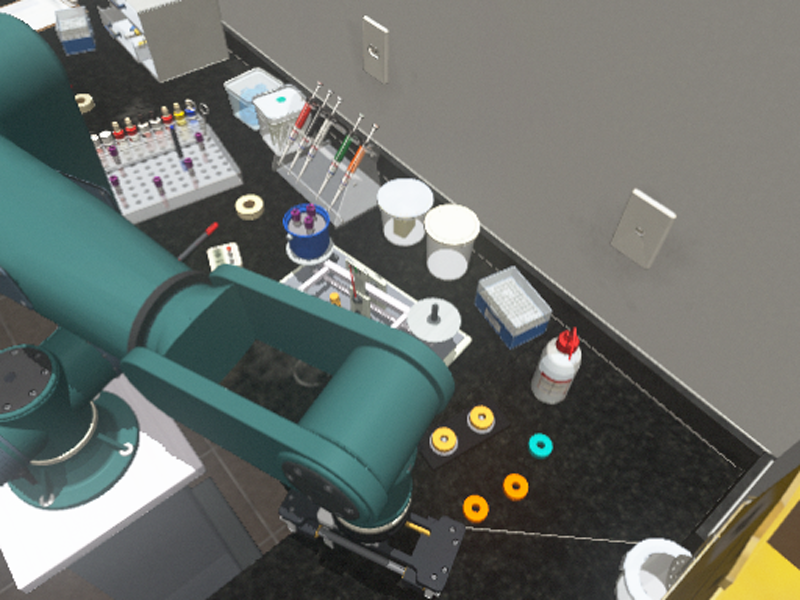

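Scene (800x600): disc centres at about (481,275) and (507,294), spindle at (436,256), pan centre (436,268), poise pin top (433,327), carrier (345,355). Side: discs (480,418) and (443,441), spindle tip (434,305), pin (335,297).

```bash
cat > a.py <<'E'
from h import *
S=camera_params("scene");D=camera_params("side")
def tri(a,b):
    o1,d1=ray(S,np.array(a)*.64);o2,d2=ray(D,np.array(b)*.64)
    A=np.stack([d1,-d2],1);k=np.linalg.lstsq(A,o2-o1,rcond=None)[0]
    p,q=o1+d1*k[0],o2+d2*k[1];return np.round((p+q)/2,4),round(np.linalg.norm(p-q),4)
print('far disc',tri((481,272),(480,416)));print('near',tri((507,292),(443,438)))
for c,p in((S,(481,272)),(D,(480,416)),(S,(507,292)),(D,(443,438))):print(atz(c,np.array(p)*.64,.026).round(4))
print('tip',tri((436,253),(434,305)));print('pin',tri((433,326),(335,297)))
for p in((486,318),(390,448),(305,404),):print('base',atz(S,np.array(p)*.64,.026).round(4))
print('carrier',tri((344,352),(306,222)))
E
python3 a.py
python3 - <<'E'
import cv2
a=cv2.imread('pics/s0_raw.png')[150:270,220:350];b=cv2.imread('pics/d0_raw.png')[160:300,185:335]
import numpy as np
a=cv2.resize(a,(390,360),interpolation=2);b=cv2.resize(b,(450,420),interpolation=2)[:360]
a=cv2.resize(cv2.imread('pics/s0_raw.png')[150:270,220:350],(390,360),interpolation=2)
b=cv2.resize(cv2.imread('pics/d0_raw.png')[165:305,180:316],(408,420),interpolation=2)
o=np.zeros((420,798,3),np.uint8);o[:360,:390]=a;o[:,390:]=b;cv2.imwrite('pics/c1.png',o)
E
```

```text
far disc (array([ 0.5473, -0.3911,  0.0277]), np.float64(0.0026))
near (array([ 0.4721, -0.3802,  0.0246]), np.float64(0.0002))
[ 0.5497 -0.3931  0.026 ]
[ 0.5466 -0.3908  0.026 ]
[ 0.4714 -0.3789  0.026 ]
[ 0.4717 -0.3806  0.026 ]
tip (array([ 0.5626, -0.2438,  0.1696]), np.float64(0.0014))
pin (array([ 0.4598, -0.1122,  0.1444]), np.float64(0.0001))
base [ 0.4598 -0.288   0.026 ]
base [0.4028 0.064  0.026 ]
base [0.5766 0.0981 0.026 ]
carrier (array([0.5153, 0.0459, 0.1672]), np.float64(0.0059))
```

View pics/c1.png

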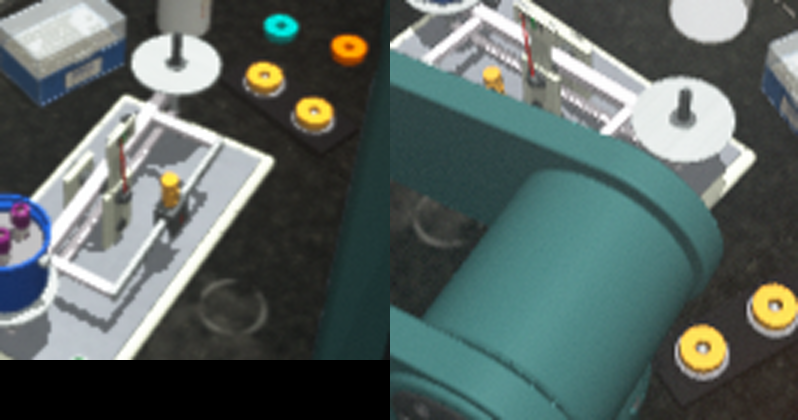

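The crop confirms it: right pan up, one disc on each pin, and the pin just right of the scale plate. One disc (120 g) plus up to 68 mm of poise travel covers 140–220 g, so one is enough. I'll go above the nearer disc.

apply_moves(steps="0 0 8 0 0 0 0.06;0 0 8.2 0 0 0 0.06")

```text
t: 0.35
eef_pos: [0.2385, -0.4953, 0.2298]
orientation: [-3.14, 0.0, 0.161]
contact_force: [-0.6, -0.1, 0.1]
grip_width: 0.824
grasp_force: 0.0
```

apply_moves(steps="0 0 0 0.05 -0.015 0.016 0.06;0 0 0 0.05 -0.015 0.016 0.06;0 0 0 0.05 -0.015 0.016 0.06;0 0 0 0.05 -0.015 0.016 0.06;0 0 0 0.049 -0.015 0.016 0.06")

```text
t: 0.98
eef_pos: [0.473, -0.3793, 0.1494]
orientation: [-3.141, 0.001, 0.166]
contact_force: [-0.4, 0.4, 0.5]
grip_width: 0.638
grasp_force: 0.0
```

apply_moves(steps="0 0 0 0 0 0 0.06;0 0 0 0 0 0 0.06")

```text
t: 1.23
eef_pos: [0.4714, -0.3805, 0.1501]
orientation: [-3.141, 0.001, 0.166]
contact_force: [-0.3, -0.5, -0.3]
grip_width: 0.636
grasp_force: 0.0
```

Run:
```python
from h import *
st();p=camera_params("wrist");print(p['position'],p['orientation'])
print(proj(p,[[.4717,-.38,.026],[.547,-.391,.026],[.5626,-.2438,.1696]]))
D=camera_params("side");print('bottle',atz(D,np.array((552,395))*.64,0))
shot("wrist","w1",None,1.5)
```

```text
{'t': 1.225, 'eef_pos': [0.4714, -0.3805, 0.1501], 'orientation': [-3.1413, 0.0012, 0.1664], 'contact_force': [-0.3312, -0.5156, -0.304], 'grip_width': 0.6356, 'grasp_force': 0.0, 'joints': [-0.7722, 0.2391, 1.3566, -0.0008, 1.5469, 0.6322]}
[ 0.54475418 -0.36807885  0.30500751] [ 2.88065911e+00  1.25287806e-04 -1.40483313e+00]
[[253.1188797  189.92050498]
 [281.0659581  105.82695482]
 [-54.28237792   5.78042232]]
bottle [ 0.68619708 -0.43546743  0.        ]
```

View pics/w1.png

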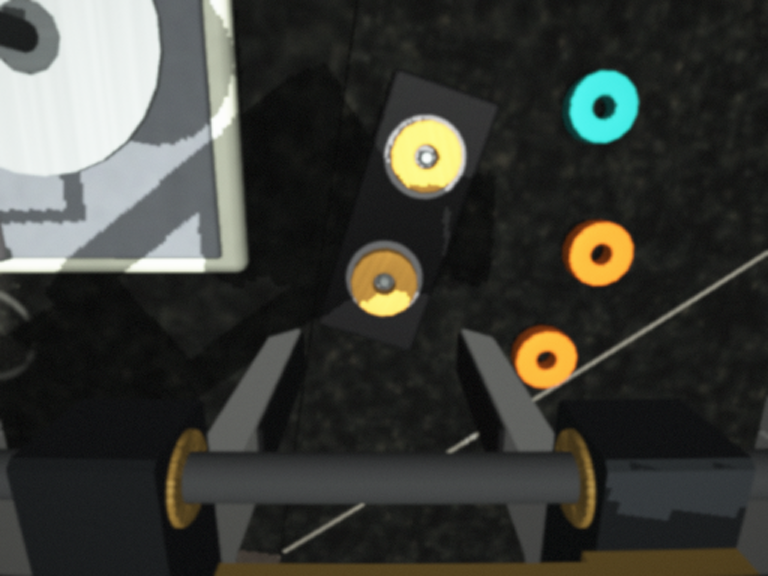

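Wrist view (768 wide): near disc's hole at (384,282), far one's at (427,156). That agrees with the prediction to about 3 px.

Run:
```python
from h import *
p=camera_params("wrist")
for u in((384,282),(427,156)):print(atz(p,np.array(u)/1.5,.026),atz(p,np.array(u)/1.5,.022))
```

```text
[ 0.47354056 -0.38292487  0.026     ] [ 0.47252763 -0.38312928  0.022     ]
[ 0.54878184 -0.39449405  0.026     ] [ 0.54884507 -0.39486393  0.022     ]
```

apply_moves(steps="0 0 0 0.0015 0.002 0.05 0.06;0 0 0 0 0 0.04 0.06;0 0 0 0 0 0.0205 0.06;0 0 0 0 0 0 0.06", squeeze=12)

```text
t: 1.78
eef_pos: [0.4721, -0.3832, 0.0397]
orientation: [-3.141, 0.001, 0.164]
contact_force: [0.1, 0.1, 0.2]
grip_width: 0.637
grasp_force: 0.0
```

apply_moves(steps="0 0 0 0 0 0 0.034;0 0 0 0 0 0 0.034;0 0 0 0 0 0 0.034;0 0 0 0 0 0 0.034")

```text
t: 2.28
eef_pos: [0.4737, -0.3827, 0.0409]
orientation: [3.14, -0.0, 0.166]
contact_force: [-1.8, -0.0, 2.7]
grip_width: 0.424
grasp_force: 12.0
```

apply_moves(steps="0 0 0 0 0 -0.03 0.034;0 0 0 0 0 -0.055 0.034;0 0 0 0 0 -0.055 0.034;0 0 0 0 0 -0.06 0.034;0 0 0 0 0 0 0.034")

```text
t: 2.9
eef_pos: [0.4757, -0.3837, 0.2472]
orientation: [3.131, -0.008, 0.166]
contact_force: [0.1, 0.2, -1.4]
grip_width: 0.42
grasp_force: 12.0
```

apply_moves(steps="0 0 0 0.015 -0.03 0 0.034;0 0 0 0.02 -0.035 0 0.034;0 0 0 0.015 -0.035 0 0.034;0 0 0 0.01 -0.022 0 0.034;0 0 0 0 0 0 0.034")

```text
t: 3.52
eef_pos: [0.5126, -0.2501, 0.2382]
orientation: [-3.14, 0.002, 0.169]
contact_force: [-0.1, -0.0, -1.9]
grip_width: 0.419
grasp_force: 12.0
```

apply_moves(steps="0 0 0 0 0 0 0.034;0 0 0 0 0 0 0.034")

```text
t: 3.78
eef_pos: [0.5122, -0.2528, 0.2393]
orientation: [-3.141, 0.001, 0.165]
contact_force: [0.9, -0.4, -1.7]
grip_width: 0.42
grasp_force: 12.0
```

Run:
```python
from h import *
st();p=camera_params("wrist");print(p['position'],p['orientation'])
print(proj(p,[[.5626,-.2438,.1696]]))
print(proj(camera_params("scene"),[[.5626,-.2438,.1696]]))
shot("wrist","w2",None,1.5)
```

```text
{'t': 3.775, 'eef_pos': [0.5122, -0.2528, 0.2393], 'orientation': [-3.1413, 0.0008, 0.1647], 'contact_force': [0.8602, -0.3745, -1.6949], 'grip_width': 0.4195, 'grasp_force': 11.9998, 'joints': [-0.5576, 0.1338, 1.3021, -0.0003, 1.7064, 0.8485]}
[ 0.58556823 -0.24060567  0.39427126] [ 2.88099032e+00  7.50357573e-05 -1.40657423e+00]
[[252.57590611 138.77731466]]
[[278.87307769 161.74915563]]
```

View pics/w2.png

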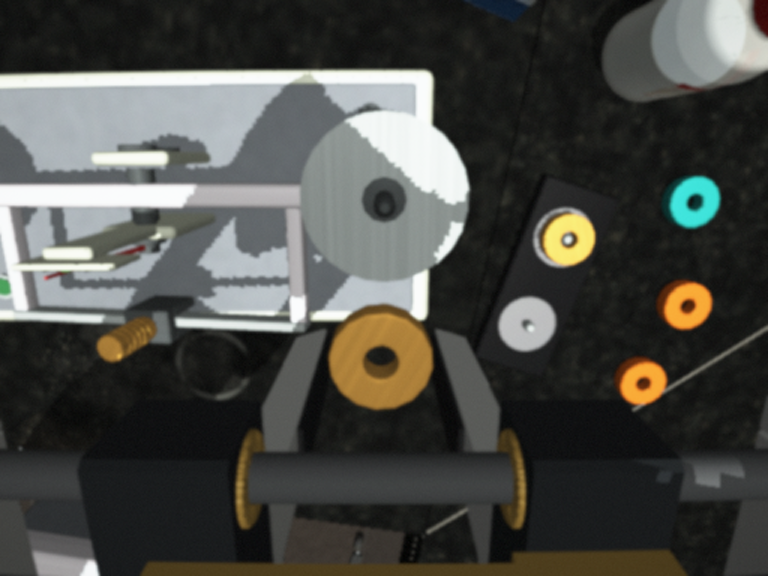

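Run:
```python
import cv2,numpy as np
a=cv2.imread('pics/w2_raw.png')
f=lambda x,y,w:cv2.resize(a[y:y+w,x:x+w],(400,400),interpolation=cv2.INTER_CUBIC)
cv2.imwrite('pics/w2c.png',np.hstack([f(236,112,40),f(214,200,80)]))
m=cv2.inRange(cv2.cvtColor(a,cv2.COLOR_BGR2HSV),(8,110,60),(28,255,255))
m[:,:215]=0;m[:,295:]=0;m[280:]=0
c=max(cv2.findContours(m,cv2.RETR_EXTERNAL,cv2.CHAIN_APPROX_NONE)[0],key=cv2.contourArea)
print(cv2.boundingRect(c),cv2.fitEllipse(c))
```

```text
(219, 204, 70, 70) ((253.48707580566406, 238.55404663085938), (68.95025634765625, 69.63658905029297), 77.26261901855469)
```

View pics/w2c.png

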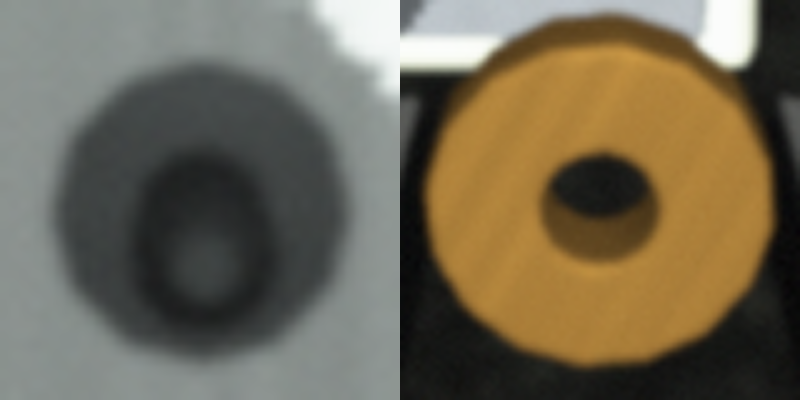

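Run:
```python
from h import *
p=camera_params("wrist");s=readout.read_state()
t=atz(p,(256.2,137.7),.1696);d=atz(p,(253.6,241.4),s['eef_pos'][2]-.0148)
print(t,d,s['eef_pos']);w=t-d
print('tool',Rm(s['orientation']).T@[w[0],w[1],0], 'disc in tool',Rm(s['orientation']).T@(d-s['eef_pos']))
print(np.linalg.norm(atz(p,(214+5,241.4),d[2])-atz(p,(289,241.4),d[2])))
```

```text
[ 0.56378217 -0.2461509   0.1696    ] [ 0.51160898 -0.25295972  0.22472796] [ 0.51227161 -0.25287962  0.23952796]
tool [ 5.25837095e-02  1.83134475e-03 -3.16594106e-05] disc in tool [-6.57972468e-04 -2.71663278e-05  1.48003997e-02]
0.039535493023373135
```

apply_moves(steps="0 0 0 0.02 0.0005 0 0.034;0 0 0 0.02 0.0005 0 0.034;0 0 0 0.0125 0.0008 0.005 0.034;0 0 0 0 0 0.01 0.034;0 0 0 0 0 0.01 0.034")

```text
t: 4.45
eef_pos: [0.564, -0.2451, 0.2137]
orientation: [-3.141, 0.001, 0.166]
contact_force: [-0.4, -0.5, -1.2]
grip_width: 0.421
grasp_force: 12.0
```

apply_moves(steps="0 0 0 0 0 0.006 0.034;0 0 0 0 0 0.004 0.034;0 0 0 0 0 0.004 0.034;0 0 0 0 0 0.003 0.034;0 0 0 0 0 0.003 0.034")

```text
t: 5.08
eef_pos: [0.5648, -0.2451, 0.1951]
orientation: [3.141, -0.0, 0.166]
contact_force: [0.2, -0.0, -1.4]
grip_width: 0.421
grasp_force: 12.0
```

Run:
```python
from h import *
st()
from numpy import hstack
shot("wrist","w3",None,1)
S=camera_params("scene")
i=capture("scene")[:,:,::-1];j=cv2.imread('pics/w3_raw.png')
d=capture("side")[:,:,::-1]
u=proj(S,[[.564,-.246,.17]])[0].astype(int);v=proj(camera_params("side"),[[.564,-.246,.17]])[0].astype(int)
f=lambda im,x,y,w:cv2.resize(im[y-w//2:y+w//2,x-w//2:x+w//2],(266,266),interpolation=2)
cv2.imwrite('pics/c3.png',hstack([f(j,254,245,100),f(i,*u,60),f(d,*v,60)]))
```

```text
{'t': 5.075, 'eef_pos': [0.5648, -0.2451, 0.1951], 'orientation': [3.1412, -0.0004, 0.1661], 'contact_force': [0.1889, -0.0478, -1.4375], 'grip_width': 0.4213, 'grasp_force': 12.0, 'joints': [-0.5014, 0.2419, 1.2634, -0.0001, 1.6356, 0.9033]}
```

View pics/c3.png

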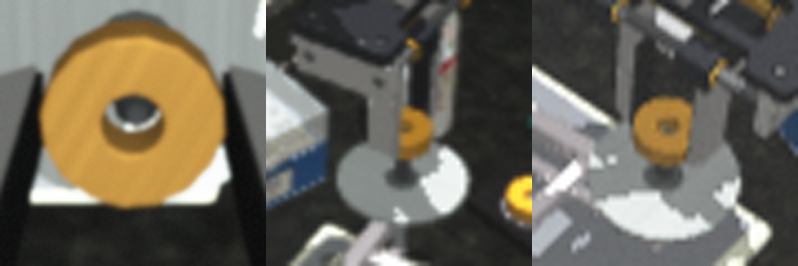

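Threaded at the cone with no contact force so far, so I'll keep going down gently.

apply_moves(steps="0 0 0 0 0 0.004 0.034;0 0 0 0 0 0.004 0.034;0 0 0 0 0 0.004 0.034;0 0 0 0 0 0 0.034")

```text
t: 5.72
eef_pos: [0.5644, -0.2448, 0.1823]
orientation: [-3.141, 0.001, 0.166]
contact_force: [-0.1, -0.4, -1.8]
grip_width: 0.416
grasp_force: 12.0
```

apply_moves(steps="0 0 0 0 0 0.005 0.034;0 0 0 0 0 0.005 0.034;0 0 0 0 0 0.005 0.034;0 0 0 0 0 0.004 0.034;0 0 0 0 0 0 0.034")

```text
t: 6.35
eef_pos: [0.5645, -0.2449, 0.1633]
orientation: [-3.141, 0.001, 0.166]
contact_force: [-0.1, 0.1, -0.9]
grip_width: 0.42
grasp_force: 12.0
```

apply_moves(steps="0 0 0 0 0 0.0015 0.034;0 0 0 0 0 0.0015 0.034;0 0 0 0 0 0.001 0.034;0 0 0 0 0 0 0.034")

```text
t: 6.85
eef_pos: [0.5648, -0.2451, 0.1604]
orientation: [3.141, -0.0, 0.166]
contact_force: [-0.5, -0.0, 0.7]
grip_width: 0.415
grasp_force: 12.0
```

Run:
```python
from h import *
st()
i=capture("scene")[:,:,::-1];d=capture("side")[:,:,::-1]
u=proj(camera_params("scene"),[[.564,-.246,.14]])[0].astype(int);v=proj(camera_params("side"),[[.564,-.246,.14]])[0].astype(int)
f=lambda im,x,y,w:cv2.resize(im[y-w//2:y+w//2,x-w//2:x+w//2],(400,400),interpolation=2)
cv2.imwrite('pics/c4.png',np.hstack([f(i,*u,60),f(d,*v,60)]))
```

```text
{'t': 6.85, 'eef_pos': [0.5648, -0.2451, 0.1604], 'orientation': [3.141, -0.0005, 0.166], 'contact_force': [-0.5399, -0.0141, 0.6636], 'grip_width': 0.4149, 'grasp_force': 12.0, 'joints': [-0.5014, 0.2548, 1.3168, -0.0002, 1.5693, 0.9033]}
```

View pics/c4.png

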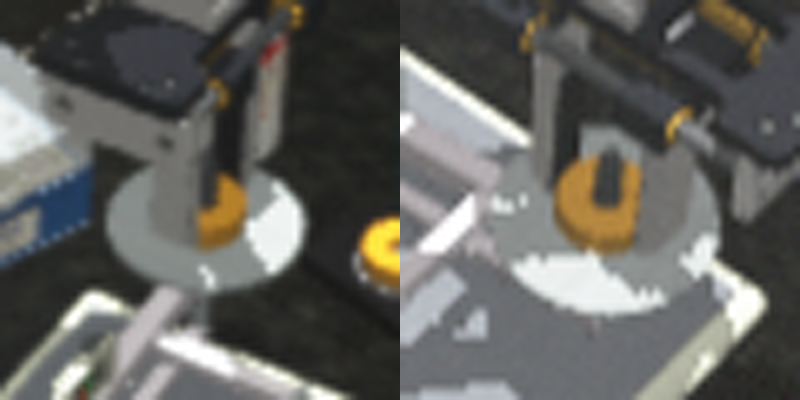

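Disc is down: both views show it flat on the pan with the spindle through it, and the force sign has flipped, so the pan is carrying it. Releasing.

apply_moves(steps="0 0 0 0 0 0 0.044;0 0 0 0 0 0 0.05;0 0 0 0 0 0 0.054;0 0 0 0 0 -0.004 0.054;0 0 0 0 0 -0.02 0.054")

```text
t: 7.58
eef_pos: [0.5639, -0.2446, 0.1826]
orientation: [-3.139, 0.003, 0.166]
contact_force: [0.2, -0.2, -0.6]
grip_width: 0.576
grasp_force: 0.0
```

apply_moves(steps="0 0 0 0 0 -0.04 0.05;0 0 0 0 0 -0.045 0.05;0 0 0 -0.04 -0.045 0 0.05;0 0 0 -0.05 -0.045 0 0.05;0 0 0 -0.04 -0.03 0 0.05")

```text
t: 8.2
eef_pos: [0.4192, -0.1495, 0.2696]
orientation: [3.141, -0.001, 0.167]
contact_force: [0.8, -0.3, 0.9]
grip_width: 0.529
grasp_force: 0.0
```

apply_moves(steps="0 0 0 0 0 0 0.05;0 0 0 0 0 0 0.05;0 0 0 0 0 0 0.05;0 0 0 0 0 0 0.05;0 0 0 0 0 0 0.05")

```text
t: 8.82
eef_pos: [0.4211, -0.151, 0.2687]
orientation: [-3.141, 0.001, 0.166]
contact_force: [-0.1, 0.5, -0.2]
grip_width: 0.53
grasp_force: 0.0
```

Run:
```python
from h import *
st()
p=camera_params("wrist");w=capture("wrist")[:,:,::-1]
i=capture("scene")[:,:,::-1];d=capture("side")[:,:,::-1]
for n,x in(("w5",w),("s5",i),("d5",d)):cv2.imwrite(f'pics/{n}_raw.png',x)
o=np.zeros((600,800,3),np.uint8)
o[:300,:400]=cv2.resize(w,(400,300),interpolation=3)
f=lambda im,x,y,a,b:cv2.resize(im[y:y+b,x:x+a],(400,300),interpolation=2)
o[:300,400:]=f(i,190,140,160,120);o[300:,:400]=f(d,160,120,160,120)
o[300:,400:]=f(w,60,190,160,120)
cv2.imwrite('pics/c5.png',o)
```

```text
{'t': 8.825, 'eef_pos': [0.4211, -0.151, 0.2687], 'orientation': [-3.1412, 0.0007, 0.1659], 'contact_force': [-0.1358, 0.5133, -0.1721], 'grip_width': 0.5301, 'grasp_force': 0.0, 'joints': [-0.4711, -0.147, 1.5239, -0.0001, 1.7656, 0.9338]}
```

View pics/c5.png

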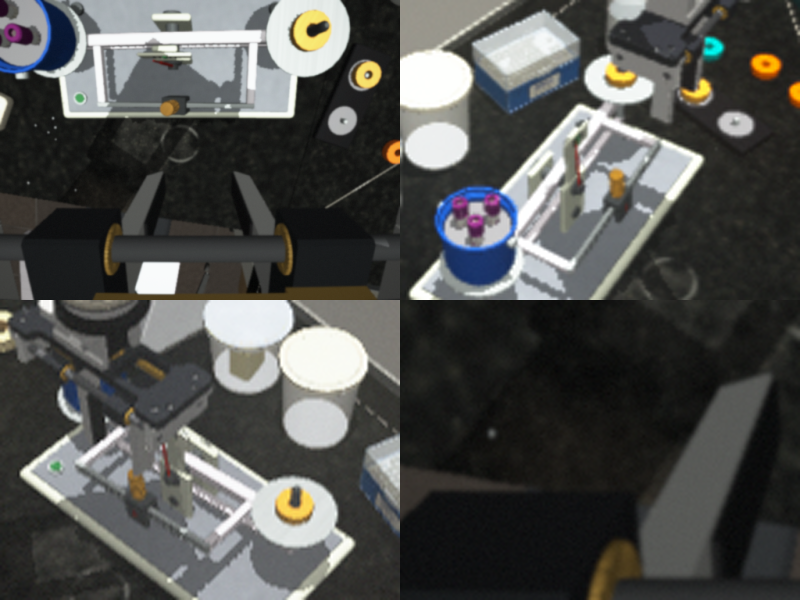

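Wrist view: pin top at raw (214,137), disc on the spindle at (403,38), carrier at left. Scene and side views show the disc flat and the pan still raised, so the beam is at the load stop. Locating the pin and checking pan height by template matching.

```bash
cat >> h.py <<'E'
def match(ref,img,box,pad=8):
    x,y,w,h=box;t=cv2.cvtColor(ref,6)[y:y+h,x:x+w];s=cv2.cvtColor(img,6)[y-pad:y+h+pad,x-pad:x+w+pad]
    k=8;t=cv2.resize(t,None,fx=k,fy=k,interpolation=2);s=cv2.resize(s,None,fx=k,fy=k,interpolation=2)
    r=cv2.matchTemplate(s,t,cv2.TM_CCOEFF_NORMED);_,v,_,l=cv2.minMaxLoc(r);return (np.array(l)/k-pad).round(2),round(v,3)
def pin(img,p,box,z=.145):
    x,y,w,h=box;m=cv2.inRange(cv2.cvtColor(img,cv2.COLOR_BGR2HSV)[y:y+h,x:x+w],(8,110,60),(28,255,255))
    c=max(cv2.findContours(m,0,1)[0],key=cv2.contourArea);b=cv2.boundingRect(c);return (b[0]+x,b[1]+y,b[2],b[3])
E
python3 - <<'E'
from h import *
p=camera_params("wrist");w=cv2.imread('pics/w5_raw.png')
print(p['position'])
b=pin(w,p,(180,110,80,60));print(b)
s=readout.read_state();M=Rm(s['orientation'])
for u in((214,137),(b[0]+b[3]/2,b[1]+b[3]/2)):
  X=atz(p,u,.145);print(X,M.T@(X-s['eef_pos']))
# beam geometry predictions of side pan motion
yaw=.166;bx=np.array([np.cos(yaw),np.sin(yaw),0]);by=np.array([-np.sin(yaw),np.cos(yaw),0])
for n in("side","scene","wrist"):
  q=camera_params(n);a=np.array([.5638,-.2462,.1276])
  u=proj(q,[a,a-[0,0,.018],a+.3*by-[0,0,.036],a+.3*by-[0,0,.018]]);print(n,u.round(1).tolist())
E
```

```text
[ 0.49410431 -0.13846007  0.4237774 ]
(205, 128, 25, 21)
[ 0.46185306 -0.10981025  0.145     ] [ 0.04725683 -0.03366251  0.12379121]
[ 0.4608037  -0.11124457  0.145     ] [ 0.04598492 -0.03242126  0.12379144]
side [[277.6, 205.5], [277.1, 209.5], [198.0, 158.9], [197.4, 154.7]]
scene [[278.5, 171.7], [278.3, 176.0], [222.0, 245.5], [221.6, 241.3]]
wrist [[391.8, 43.1], [383.6, 46.6], [64.4, 50.9], [53.4, 47.8]]
```

apply_moves(steps="0 0 0 0.023 -0.016 0.02 0.05;0 0 0 0.0235 -0.017 0.02 0.05;0 0 0 0 0 0.03 0.05;0 0 0 0 0 0.03 0.05;0 0 0 0 0 0.0185 0.05")

```text
t: 9.6
eef_pos: [0.4605, -0.1101, 0.1486]
orientation: [-3.14, 0.002, 0.166]
contact_force: [-0.1, -0.1, -0.2]
grip_width: 0.53
grasp_force: 0.0
```

apply_moves(steps="0 0 0 0 0.006 0 0.05;0 0 0 0 0.006 0 0.05;0 0 0 0 0.004 0 0.05;0 0 0 0 0.004 0 0.05;0 0 0 0 0.004 0 0.05")

```text
t: 10.22
eef_pos: [0.4654, -0.1342, 0.1512]
orientation: [3.142, -0.001, 0.166]
contact_force: [0.0, 0.4, 1.4]
grip_width: 0.533
grasp_force: 1.0
```

apply_moves(steps="0 0 0 0 0.004 0 0.05;0 0 0 0 0.004 0 0.05;0 0 0 0 0.004 0 0.05;0 0 0 0 0.004 0 0.05;0 0 0 0 0.004 0 0.05")

```text
t: 10.85
eef_pos: [0.4681, -0.154, 0.1499]
orientation: [-3.141, 0.001, 0.166]
contact_force: [-0.7, 2.3, -0.6]
grip_width: 0.533
grasp_force: 1.0
```

apply_moves(steps="0 0 0 0 -0.005 0 0.05;0 0 0 0 -0.012 0 0.05;0 0 0 0 0 -0.04 0.05;0 0 0 0 0 -0.04 0.05;0 0 0 -0.02 0.003 -0.0385 0.05")

```text
t: 11.48
eef_pos: [0.4464, -0.1426, 0.2703]
orientation: [3.141, -0.0, 0.168]
contact_force: [0.1, -0.5, 0.6]
grip_width: 0.53
grasp_force: 0.0
```

apply_moves(steps="0 0 0 -0.0265 0.003 0 0.05;0 0 0 0 0 0 0.05;0 0 0 0 0 0 0.05;0 0 0 0 0 0 0.05;0 0 0 0 0 0 0.05")

```text
t: 12.1
eef_pos: [0.421, -0.1504, 0.2683]
orientation: [-3.141, 0.001, 0.167]
contact_force: [0.2, 0.0, 0.7]
grip_width: 0.533
grasp_force: 0.0
```

apply_moves(steps="0 0 0 0 0 0 0.05;0 0 0 0 0 0 0.05;0 0 0 0 0 0 0.05;0 0 0 0 0 0 0.05;0 0 0 0 0 0 0.05")

```text
t: 12.72
eef_pos: [0.4207, -0.1507, 0.269]
orientation: [3.141, -0.0, 0.166]
contact_force: [0.4, -0.1, -0.1]
grip_width: 0.53
grasp_force: 0.0
```

```bash
cat > m.py <<'E'
import sys
from h import *
n=sys.argv[1];st();p=camera_params("wrist");w=capture("wrist")[:,:,::-1].copy();d=capture("side")[:,:,::-1].copy()
cv2.imwrite(f'pics/w{n}_raw.png',w);cv2.imwrite(f'pics/d{n}_raw.png',d)
w5=cv2.imread('pics/w5_raw.png');d5=cv2.imread('pics/d5_raw.png');s5=cv2.imread('pics/s5_raw.png')
s=capture("scene")[:,:,::-1].copy();cv2.imwrite(f'pics/s{n}_raw.png',s)
print('wrist disc',match(w5,w,(372,8,62,55),20 if 0 else 7),'wrist carrier',match(w5,w,(8,14,80,70),7),'fixed base',match(w5,w,(340,120,45,35),7))
print('side pan',match(d5,d,(258,184,42,34)),'scene carrier',match(s5,s,(203,213,40,42)))
b=pin(w,p,(120,110,260,60));u=(b[0]+10.5,b[1]+10.5)if b[0]+b[2]/2<253 else (b[0]+b[2]-10.5,b[1]+10.5)
X=atz(p,u,.145);q=readout.read_state();print('pin',b,X.round(4),(Rm(q['orientation']).T@(X-q['eef_pos'])).round(4))
E
python3 m.py 6
```

```text
{'t': 12.725, 'eef_pos': [0.4207, -0.1507, 0.269], 'orientation': [3.1414, -0.0001, 0.166], 'contact_force': [0.37, -0.1249, -0.1476], 'grip_width': 0.53, 'grasp_force': 0.0, 'joints': [-0.471, -0.1489, 1.5248, -0.0001, 1.7656, 0.9338]}
wrist disc (array([ 0.12, -0.25]), 0.999) wrist carrier (array([ 0.62, -0.38]), 0.999) fixed base (array([ 0.  , -0.25]), 0.999)
side pan (array([0., 0.]), 1.0) scene carrier (array([0., 0.]), 1.0)
pin (227, 127, 23, 22) [ 0.4646 -0.1295  0.145 ] [ 0.0468 -0.0136  0.124 ]
```

Still at the stop: side pan and scene carrier haven't moved at all, and the poise went 19 mm, to about +25. Pushing about 28 mm further.

apply_moves(steps="0 0 0 0.023 -0.007 0.02 0.05;0 0 0 0.0235 -0.0065 0.02 0.05;0 0 0 0 0 0.03 0.05;0 0 0 0 0 0.03 0.05;0 0 0 0 0 0.0185 0.05")

```text
t: 13.5
eef_pos: [0.4636, -0.1293, 0.1486]
orientation: [-3.14, 0.002, 0.166]
contact_force: [-0.4, -0.4, 0.2]
grip_width: 0.527
grasp_force: 0.0
```

apply_moves(steps="0 0 0 0 0.007 0 0.05;0 0 0 0 0.006 0 0.05;0 0 0 0 0.004 0 0.05;0 0 0 0 0.004 0 0.05;0 0 0 0 0.004 0 0.05")

```text
t: 14.12
eef_pos: [0.4685, -0.1544, 0.1505]
orientation: [-3.141, -0.0, 0.166]
contact_force: [0.2, 2.7, -1.3]
grip_width: 0.532
grasp_force: 1.0
```

apply_moves(steps="0 0 0 0 0.005 0 0.05;0 0 0 0 0.005 0 0.05;0 0 0 0 0.005 0 0.05;0 0 0 0 0.005 0 0.05;0 0 0 0 0.004 0 0.05")

```text
t: 14.75
eef_pos: [0.4724, -0.1784, 0.1504]
orientation: [3.142, 0.0, 0.166]
contact_force: [-0.1, 3.3, -1.7]
grip_width: 0.533
grasp_force: 0.9
```

apply_moves(steps="0 0 0 0 0.004 0 0.05;0 0 0 0 -0.005 0 0.05;0 0 0 0 -0.012 0 0.05;0 0 0 0 0 -0.04 0.05;0 0 0 0 0 -0.04 0.05")

```text
t: 15.38
eef_pos: [0.4699, -0.1643, 0.2313]
orientation: [3.142, 0.001, 0.167]
contact_force: [1.0, -0.4, 0.9]
grip_width: 0.532
grasp_force: 0.0
```

apply_moves(steps="0 0 0 -0.02 -0.008 -0.0385 0.05;0 0 0 -0.0265 -0.0145 0 0.05;0 0 0 0 0 0 0.05;0 0 0 0 0 0 0.05;0 0 0 0 0 0 0.05")

```text
t: 16.0
eef_pos: [0.4211, -0.1507, 0.2682]
orientation: [-3.141, 0.001, 0.166]
contact_force: [0.4, -0.1, 0.1]
grip_width: 0.532
grasp_force: 0.0
```

apply_moves(steps="0 0 0 0 0 0 0.05;0 0 0 0 0 0 0.05;0 0 0 0 0 0 0.05;0 0 0 0 0 0 0.05;0 0 0 0 0 0 0.05")

```text
t: 16.62
eef_pos: [0.4207, -0.1507, 0.269]
orientation: [3.141, -0.0, 0.166]
contact_force: [0.4, -0.2, -1.0]
grip_width: 0.533
grasp_force: 0.0
```

apply_moves(steps="0 0 0 0 0 0 0.05;0 0 0 0 0 0 0.05;0 0 0 0 0 0 0.05;0 0 0 0 0 0 0.05;0 0 0 0 0 0 0.05")

```text
t: 17.25
eef_pos: [0.4207, -0.1507, 0.269]
orientation: [3.142, -0.0, 0.166]
contact_force: [-0.3, 0.6, -0.0]
grip_width: 0.53
grasp_force: 0.0
```

```bash
python3 m.py 7
```

```text
{'t': 17.25, 'eef_pos': [0.4207, -0.1507, 0.269], 'orientation': [3.1415, -0.0, 0.166], 'contact_force': [-0.3045, 0.6221, -0.0348], 'grip_width': 0.5302, 'grasp_force': 0.0, 'joints': [-0.471, -0.1489, 1.5248, -0.0001, 1.7656, 0.9338]}
wrist disc (array([-7.  ,  6.62]), 0.204) wrist carrier (array([-7., -7.]), 0.133) fixed base (array([ 0.12, -0.25]), 0.999)
side pan (array([-1. ,  7.5]), 0.788) scene carrier (array([-0.5, -8. ]), 0.716)
pin (267, 127, 23, 20) [ 0.4705 -0.1648  0.145 ] [0.0467 0.0221 0.124 ]
```

Run:
```python
from h import *
g=lambda n:cv2.imread(f'pics/{n}_raw.png')
print('side',match(g('d5'),g('d7'),(258,184,42,34),16),'scene',match(g('s5'),g('s7'),(203,213,40,42),16))
print('w disc',match(g('w5'),g('w7'),(380,16,46,40),16),'w car',match(g('w5'),g('w7'),(25,25,40,40),20))
W,S,D=g('w7'),g('s7'),g('d7')
f=lambda im,x,y,a,b:cv2.resize(im[y:y+b,x:x+a],(400,300),interpolation=2)
o=np.vstack([np.hstack([f(W,160,30,160,120),f(S,190,140,160,120)]),np.hstack([f(D,160,120,160,120),f(W,352,0,160,120)])])
cv2.imwrite('pics/c7.png',o)
```

```text
side (array([-1. ,  7.5]), 0.788) scene (array([-0.5 , -8.62]), 0.731)
w disc (array([-16.  ,   7.12]), 0.892) w car (array([20., 20.]), 0.249)
```

View pics/c7.png

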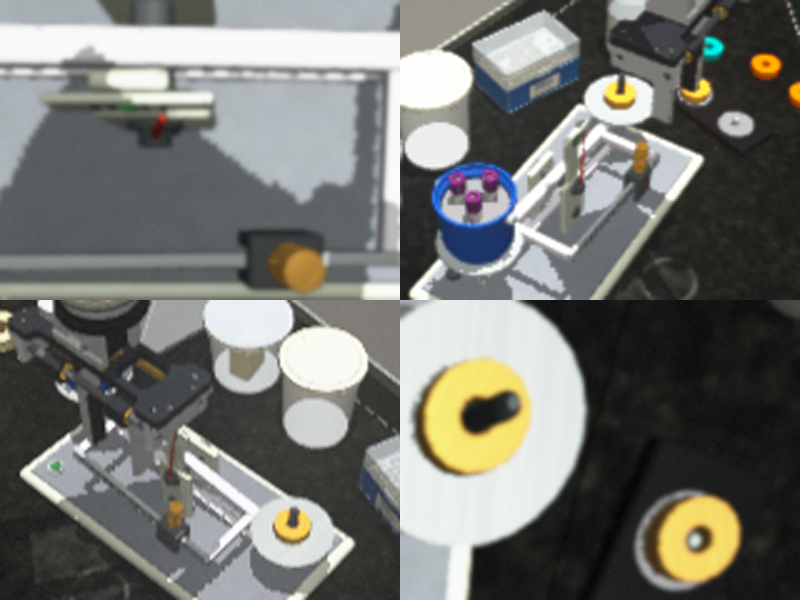

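The pan is now low and the pointer is right of the mark, so the beam is at the -0.12 stop. The poise base moved about 23 mm, which brackets level at about 12 mm back. Pushing it back slowly from the other side.

apply_moves(steps="0 0 0 0.023 0.011 0.02 0.05;0 0 0 0.0235 0.0115 0.02 0.05;0 0 0 0 0 0.03 0.05;0 0 0 0 0 0.03 0.05;0 0 0 0 0 0.0185 0.05")

```text
t: 18.02
eef_pos: [0.4697, -0.1649, 0.1487]
orientation: [-3.14, 0.002, 0.166]
contact_force: [0.0, -1.0, -0.3]
grip_width: 0.533
grasp_force: 0.0
```

apply_moves(steps="0 0 0 0 -0.007 0 0.05;0 0 0 0 -0.006 0 0.05;0 0 0 0 -0.004 0 0.05;0 0 0 0 -0.003 0 0.05;0 0 0 0 -0.003 0 0.05")

```text
t: 18.65
eef_pos: [0.4672, -0.143, 0.1517]
orientation: [3.139, -0.002, 0.166]
contact_force: [0.4, -3.2, 2.2]
grip_width: 0.532
grasp_force: 1.2
```

apply_moves(steps="0 0 0 0 -0.003 0 0.05;0 0 0 0 -0.003 0 0.05;0 0 0 0 -0.003 0 0.05;0 0 0 0 -0.002 0 0.05;0 0 0 0 -0.002 0 0.05")

```text
t: 19.27
eef_pos: [0.4642, -0.1295, 0.1503]
orientation: [-3.141, 0.0, 0.166]
contact_force: [-0.0, -2.9, 0.6]
grip_width: 0.532
grasp_force: 1.0
```

apply_moves(steps="0 0 0 0 -0.0015 0 0.05;0 0 0 0 -0.0015 0 0.05;0 0 0 0 0 0 0.05;0 0 0 0 0.005 0 0.05;0 0 0 0 0.012 0 0.05")

```text
t: 19.9
eef_pos: [0.4664, -0.1434, 0.15]
orientation: [-3.141, 0.001, 0.167]
contact_force: [-0.4, -0.2, 0.3]
grip_width: 0.534
grasp_force: 0.0
```

apply_moves(steps="0 0 0 0 0 -0.04 0.05;0 0 0 0 0 -0.04 0.05;0 0 0 -0.02 0 -0.0385 0.05;0 0 0 -0.0265 -0.0005 0 0.05;0 0 0 0 0 0 0.05")

```text
t: 20.52
eef_pos: [0.4202, -0.1514, 0.2696]
orientation: [3.141, -0.001, 0.164]
contact_force: [-0.3, 0.0, 0.1]
grip_width: 0.534
grasp_force: 0.0
```

apply_moves(steps="0 0 0 0 0 0 0.05;0 0 0 0 0 0 0.05;0 0 0 0 0 0 0.05;0 0 0 0 0 0 0.05;0 0 0 0 0 0 0.05")

```text
t: 21.15
eef_pos: [0.4208, -0.1506, 0.2689]
orientation: [-3.142, 0.0, 0.166]
contact_force: [-0.4, -0.7, -0.2]
grip_width: 0.531
grasp_force: 0.0
```

apply_moves(steps="0 0 0 0 0 0 0.05;0 0 0 0 0 0 0.05;0 0 0 0 0 0 0.05;0 0 0 0 0 0 0.05;0 0 0 0 0 0 0.05")

```text
t: 21.78
eef_pos: [0.4207, -0.1507, 0.269]
orientation: [3.141, -0.0, 0.166]
contact_force: [-0.1, -0.6, -0.1]
grip_width: 0.532
grasp_force: 0.0
```

```bash
sed -i 's/^print(.wrist disc.*$/g=lambda n:cv2.imread(f"pics\/{n}_raw.png")\nfor r in (5,7):print(r,"wrist disc",match(g(f"w{r}"),w,(390,22,34,30),18),"side",match(g(f"d{r}"),d,(258,188 if r==5 else 190,42,34),10),"base",match(w5,w,(340,120,45,35),7),"scene car",match(g(f"s{r}"),s,(203,213 if r==5 else 205,40,42),10))/; /^print(.side pan/d' m.py; python3 m.py 8
```

```text
{'t': 21.775, 'eef_pos': [0.4207, -0.1507, 0.269], 'orientation': [3.1414, -0.0001, 0.1661], 'contact_force': [-0.095, -0.5781, -0.1438], 'grip_width': 0.5316, 'grasp_force': 0.0, 'joints': [-0.4709, -0.1489, 1.5248, -0.0001, 1.7656, 0.9338]}
5 wrist disc (array([-5.38,  2.75]), 0.987) side (array([-0.12,  2.62]), 0.894) base (array([ 0.12, -0.25]), 0.999) scene car (array([-0.25, -2.62]), 0.919)
7 wrist disc (array([14.5 , -5.62]), 0.992) side (array([ 0.88, -4.5 ]), 0.84) base (array([ 0.12, -0.25]), 0.999) scene car (array([0.12, 6.  ]), 0.807)
pin (244, 127, 20, 21) [ 0.4668 -0.143   0.145 ] [ 0.0468 -0.      0.124 ]
```

```bash
cat > r.py <<'E'
from h import *
import sys
for n in sys.argv[1:]:
  for c,(x,y,W,H) in(("w",(170,40,90,60)),("s",(240,180,45,45)),("d",(200,150,60,60))):
    im=cv2.imread(f'pics/{c}{n}_raw.png')[y:y+H,x:x+W].astype(float);e=im[:,:,2]-im[:,:,:2].max(2);e[e<25]=0
    k=im[:,:,1]-np.maximum(im[:,:,0],im[:,:,2]);k[k<15]=0
    Y,X=np.mgrid[y:y+H,x:x+W]
    top=np.where(e.max(1)>0)[0][:3]
    et=np.zeros_like(e);et[top]=e[top]
    cen=lambda m:(round((m*X).sum()/max(m.sum(),1),2),round((m*Y).sum()/max(m.sum(),1),2))
    print(n,c,'red',cen(e),'redtop',cen(et),'green',cen(k),int((e>0).sum()),int((k>0).sum()))
E
python3 r.py 5 6 7 8
```

```text
5 w red (np.float64(208.97), np.float64(80.58)) redtop (np.float64(199.47), np.float64(77.66)) green (np.float64(210.1), np.float64(72.61)) 87 23
5 s red (np.float64(271.42), np.float64(210.54)) redtop (np.float64(260.0), np.float64(199.06)) green (np.float64(260.81), np.float64(195.03)) 76 4
5 d red (np.float64(218.32), np.float64(188.78)) redtop (np.float64(211.31), np.float64(164.39)) green (np.float64(0.0), np.float64(0.0)) 67 0
6 w red (np.float64(209.07), np.float64(80.19)) redtop (np.float64(200.27), np.float64(77.47)) green (np.float64(210.61), np.float64(72.33)) 82 22
6 s red (np.float64(273.85), np.float64(207.01)) redtop (np.float64(260.0), np.float64(199.06)) green (np.float64(261.0), np.float64(195.02)) 76 3
6 d red (np.float64(220.83), np.float64(190.3)) redtop (np.float64(211.14), np.float64(164.25)) green (np.float64(0.0), np.float64(0.0)) 85 0
7 w red (np.float64(223.62), np.float64(78.82)) redtop (np.float64(224.43), np.float64(76.44)) green (np.float64(210.64), np.float64(72.34)) 37 22
7 s red (np.float64(272.21), np.float64(194.86)) redtop (np.float64(277.75), np.float64(180.96)) green (np.float64(260.54), np.float64(195.53)) 69 6
7 d red (np.float64(228.0), np.float64(194.74)) redtop (np.float64(211.14), np.float64(164.24)) green (np.float64(0.0), np.float64(0.0)) 73 0
8 w red (np.float64(213.46), np.float64(79.99)) redtop (np.float64(208.72), np.float64(77.43)) green (np.float64(210.5), np.float64(72.32)) 60 23
8 s red (np.float64(275.49), np.float64(204.99)) redtop (np.float64(261.0), np.float64(196.06)) green (np.float64(260.0), np.float64(196.0)) 79 1
8 d red (np.float64(223.72), np.float64(191.8)) redtop (np.float64(211.21), np.float64(164.05)) green (np.float64(0.0), np.float64(0.0)) 79 0
```

Pointer is at about +0.04 rad, which needs about 4.5 mm more towards the weight side. Pushing slowly so the beam tips to its stop first, then slides.

apply_moves(steps="0 0 0 0.023 0 0.02 0.05;0 0 0 0.0235 0 0.02 0.05;0 0 0 0 0 0.03 0.05;0 0 0 0 0.004 0.03 0.05;0 0 0 0 0.006 0.0185 0.05")

```text
t: 22.55
eef_pos: [0.4676, -0.1525, 0.1486]
orientation: [-3.14, 0.002, 0.167]
contact_force: [-0.2, -0.3, -0.5]
grip_width: 0.533
grasp_force: 0.0
```

apply_moves(steps="0 0 0 0 0.005 0 0.05;0 0 0 0 0.002 0 0.05;0 0 0 0 0.0015 0 0.05;0 0 0 0 0.001 0 0.05;0 0 0 0 0.001 0 0.05")

```text
t: 23.18
eef_pos: [0.4702, -0.163, 0.1509]
orientation: [-3.142, -0.001, 0.166]
contact_force: [-0.1, 1.1, -1.1]
grip_width: 0.529
grasp_force: 0.8
```

apply_moves(steps="0 0 0 0 0.001 0 0.05;0 0 0 0 0.001 0 0.05;0 0 0 0 0.001 0 0.05;0 0 0 0 0.001 0 0.05;0 0 0 0 0.001 0 0.05")

```text
t: 23.8
eef_pos: [0.4706, -0.1682, 0.1504]
orientation: [-3.141, 0.0, 0.166]
contact_force: [-0.9, 1.9, -1.3]
grip_width: 0.535
grasp_force: 0.9
```

apply_moves(steps="0 0 0 0 0.001 0 0.05;0 0 0 0 0.001 0 0.05;0 0 0 0 0.001 0 0.05;0 0 0 0 0 0 0.05;0 0 0 0 -0.006 0 0.05")

```text
t: 24.42
eef_pos: [0.4706, -0.1659, 0.1509]
orientation: [3.14, -0.001, 0.165]
contact_force: [-0.3, -0.5, 0.6]
grip_width: 0.53
grasp_force: 0.0
```

apply_moves(steps="0 0 0 0 -0.0115 0 0.05;0 0 0 0 0 -0.04 0.05;0 0 0 0 0 -0.04 0.05;0 0 0 -0.02 -0.005 -0.0385 0.05;0 0 0 -0.0265 -0.006 0 0.05")

```text
t: 25.05
eef_pos: [0.4218, -0.1509, 0.2734]
orientation: [3.136, -0.007, 0.167]
contact_force: [-0.2, -0.6, -0.2]
grip_width: 0.533
grasp_force: 0.0
```

apply_moves(steps="0 0 0 0 0 0 0.05;0 0 0 0 0 0 0.05;0 0 0 0 0 0 0.05;0 0 0 0 0 0 0.05;0 0 0 0 0 0 0.05")

```text
t: 25.68
eef_pos: [0.4209, -0.1507, 0.2686]
orientation: [-3.141, 0.001, 0.166]
contact_force: [-1.0, -0.2, -0.7]
grip_width: 0.534
grasp_force: 0.0
```

apply_moves(steps="0 0 0 0 0 0 0.05;0 0 0 0 0 0 0.05;0 0 0 0 0 0 0.05;0 0 0 0 0 0 0.05;0 0 0 0 0 0 0.05")

```text
t: 26.3
eef_pos: [0.4207, -0.1507, 0.269]
orientation: [3.141, -0.0, 0.166]
contact_force: [-0.6, -0.8, -0.2]
grip_width: 0.535
grasp_force: 0.0
```

```bash
python3 m.py 9; python3 r.py 9
```

```text
{'t': 26.3, 'eef_pos': [0.4207, -0.1507, 0.269], 'orientation': [3.1415, -0.0, 0.166], 'contact_force': [-0.6298, -0.7837, -0.2364], 'grip_width': 0.5346, 'grasp_force': 0.0, 'joints': [-0.471, -0.1489, 1.5248, -0.0001, 1.7656, 0.9338]}
5 wrist disc (array([-9.12,  4.38]), 0.97) side (array([-0.5 ,  4.38]), 0.842) base (array([ 0.12, -0.25]), 0.999) scene car (array([-0.5 , -4.62]), 0.872)
7 wrist disc (array([10.  , -3.62]), 0.996) side (array([ 0.75, -2.62]), 0.881) base (array([ 0.12, -0.25]), 0.999) scene car (array([0., 4.]), 0.849)
pin (253, 127, 19, 21) [ 0.4679 -0.1497  0.145 ] [0.0468 0.0068 0.124 ]
9 w red (np.float64(216.21), np.float64(79.9)) redtop (np.float64(213.3), np.float64(77.42)) green (np.float64(210.53), np.float64(72.27)) 43 21
9 s red (np.float64(273.27), np.float64(204.24)) redtop (np.float64(262.0), np.float64(195.0)) green (np.float64(260.34), np.float64(195.9)) 76 5
9 d red (np.float64(224.93), np.float64(192.74)) redtop (np.float64(211.2), np.float64(164.05)) green (np.float64(0.0), np.float64(0.0)) 70 0
```

```bash
cat > q.py <<'E'
from h import *
import sys
W=camera_params("wrist");S=camera_params("scene");D=camera_params("side")
yaw=.166;bx=np.array([np.cos(yaw),np.sin(yaw),0]);by=np.array([-np.sin(yaw),np.cos(yaw),0])
A=np.array([.5638,-.2462,.1096+.014])
def cen(f,box,lo,hi):
    x,y,w,h=box;a=cv2.imread(f)[y:y+h,x:x+w];a=cv2.resize(a,None,fx=4,fy=4,interpolation=2)
    m=cv2.inRange(cv2.cvtColor(a,cv2.COLOR_BGR2HSV),lo,hi)
    c=max(cv2.findContours(m,0,1)[0],key=cv2.contourArea);e=cv2.minEnclosingCircle(c)[0] if 'w' in f else None
    M=cv2.moments(m,True);return np.array([M['m10']/M['m00'],M['m01']/M['m00']])/4+[x,y]
br=((12,110,120),(32,255,255));pu=((135,80,40),(165,255,255))
F=[('w',W,A,(355,5,75,72),br),('d',D,A,(255,185,45,35),br),('s',S,A+.3*by+[0,0,.09-.014],(200,205,50,40),pu)]
n=sys.argv[1:]
for c,p,X,box,col in F:
    s=1 if c!='s' else -1
    th=np.linspace(-.12,.12,49);P=proj(p,[X+[0,0,s*.15*np.sin(t)] for t in th])
    k=0 if c=='w' else 1
    a,b=cen(f'pics/{c}5_raw.png',box,*col)[k],cen(f'pics/{c}7_raw.png',box,*col)[k]
    fr=(P[:,k]-P[-1,k])/(P[0,k]-P[-1,k]);o=np.argsort(fr)
    print(c,'span',round(b-a,2),'model',round(P[0,k]-P[-1,k],2),[round(float(np.interp((cen(f'pics/{c}{i}_raw.png',box,*col)[k]-a)/(b-a),fr[o],th[o])),4) for i in n])
for i in [5,7]+n:
    im=cv2.imread(f'pics/w{i}_raw.png').astype(float);e=im[:,:,2]-im[:,:,:2].max(2)
    e=cv2.resize(e[70:92,190:240],None,fx=4,fy=4,interpolation=2)
    r=[]
    for y in range(20,64,8):
        q=np.clip(e[y:y+8].mean(0)-15,0,None);r.append((round((q*np.arange(q.size)).sum()/q.sum()/4+190,1),int(q.sum())) if q.sum()>50 else None)
    print(i,'rows75..85',r)
E
python3 q.py 6 8 9
```

```text
w span -16.51 model -16.87 [0.12, 0.0523, 0.0029]
d span 8.06 model 8.04 [0.1199, 0.0271, -0.0239]
s span -9.64 model -9.6 [0.12, 0.0411, -0.0065]
5 rows75..85 [None, (np.float64(199.3), 666), (np.float64(206.8), 1393), (np.float64(212.0), 1557), (np.float64(217.6), 810), None]
7 rows75..85 [(np.float64(224.8), 474), (np.float64(224.7), 1251), (np.float64(223.8), 755), (np.float64(223.1), 467), (np.float64(222.3), 212), None]
6 rows75..85 [(np.float64(197.1), 104), (np.float64(201.1), 879), (np.float64(208.0), 1472), (np.float64(213.4), 1370), (np.float64(218.4), 646), None]
8 rows75..85 [(np.float64(206.7), 108), (np.float64(209.3), 798), (np.float64(213.3), 1030), (np.float64(216.6), 775), (np.float64(219.6), 417), None]
9 rows75..85 [None, (np.float64(213.8), 541), (np.float64(216.4), 742), (np.float64(218.2), 607), (np.float64(220.4), 275), None]
```

Three independent trackers put the beam within about 0.01 rad of level. I'll check directly with the wrist camera centred on the pointer's plane, where there's no parallax.

apply_moves(steps="0 0 0 0 -0.017 0.02 0.05;0 0 0 0 -0.017 0.02 0.05;0 0 0 0 0 0 0.05;0 0 0 0 0 0 0.05;0 0 0 0 0 0 0.05")

```text
t: 27.08
eef_pos: [0.4156, -0.1179, 0.2301]
orientation: [3.14, -0.002, 0.165]
contact_force: [-0.4, -0.3, -0.4]
grip_width: 0.531
grasp_force: 0.0
```

Run:
```python
from h import *
st();W=camera_params("wrist");im=capture("wrist")[:,:,::-1].astype(float);cv2.imwrite('pics/w10_raw.png',im)
P=np.array([.5389,-.0982,0]);by=np.array([-np.sin(.166),np.cos(.166),0])
print('nadir-ish pivot z.09,.17 proj',proj(W,[P+[0,0,.09],P+[0,0,.17],P+[0,0,.17]+.01*by]).round(1).tolist())
x0,y0=215,20;a=im[y0:110,x0:295]
e=a[:,:,2]-a[:,:,:2].max(2);k=a[:,:,1]-np.maximum(a[:,:,0],a[:,:,2])
for nm,m,t in(('red',e,20),('green',k,10)):
  for y in range(m.shape[0]):
    q=np.clip(m[y]-t,0,None)
    if q.sum()>10:print(nm,y+y0,round((q*np.arange(q.size)).sum()/q.sum()+x0,1),int(q.sum()),(np.where(q>0)[0][[0,-1]]+x0).tolist())
```

```text
{'t': 27.075, 'eef_pos': [0.4156, -0.1179, 0.2301], 'orientation': [3.1402, -0.0016, 0.1654], 'contact_force': [-0.3951, -0.3098, -0.4484], 'grip_width': 0.531, 'grasp_force': 0.0, 'joints': [-0.4076, -0.1808, 1.6285, -0.0003, 1.6918, 0.9978]}
nadir-ish pivot z.09,.17 proj [[254.3, 42.9], [254.8, 18.6], [238.3, 18.6]]
red 71 258.5 106 [257, 260]
red 72 258.5 203 [257, 260]
red 73 258.5 247 [257, 260]
red 74 258.2 203 [256, 260]
red 75 257.4 187 [255, 260]
red 76 257.2 248 [255, 260]
red 77 257.1 289 [255, 260]
red 78 257.0 233 [255, 259]
red 79 256.7 128 [255, 259]
red 80 256.2 75 [255, 258]
red 81 255.9 53 [255, 257]
red 82 255.6 18 [255, 256]
green 65 256.4 94 [253, 260]
green 66 256.4 326 [253, 260]
green 67 256.4 399 [253, 260]
green 68 256.4 264 [253, 260]
green 69 256.1 74 [254, 259][ WARN:0@0.460] global loadsave.cpp:1063 imwrite_ Unsupported depth image for selected encoder is fallbacked to CV_8U.
```

Pointer tip at u=258.5 against the mark's 253–260 (centre 256.4): inside the mark but about 1.2 mm to the weight side. One slow nudge back of about 1.7 mm.

apply_moves(steps="0 0 0 0.0235 0.0205 0 0.05;0 0 0 0.023 0.0205 0 0.05;0 0 0 0 0 0.04 0.05;0 0 0 0 0 0.0387 0.05;0 0 0 0 -0.008 0 0.05")

```text
t: 27.75
eef_pos: [0.4645, -0.1416, 0.1472]
orientation: [-3.138, 0.006, 0.165]
contact_force: [-0.5, 0.3, 0.2]
grip_width: 0.536
grasp_force: 0.0
```

apply_moves(steps="0 0 0 0 -0.006 0 0.05;0 0 0 0 -0.003 0 0.05;0 0 0 0 -0.001 0 0.05;0 0 0 0 -0.001 0 0.05;0 0 0 0 -0.001 0 0.05")

```text
t: 28.38
eef_pos: [0.4648, -0.1307, 0.151]
orientation: [3.14, -0.001, 0.166]
contact_force: [0.4, -2.4, 2.1]
grip_width: 0.53
grasp_force: 1.0
```

apply_moves(steps="0 0 0 0 -0.001 0 0.05;0 0 0 0 -0.001 0 0.05;0 0 0 0 -0.001 0 0.05;0 0 0 0 -0.0008 0 0.05;0 0 0 0 -0.0005 0 0.05")

```text
t: 29.0
eef_pos: [0.4636, -0.1259, 0.1502]
orientation: [3.142, 0.0, 0.166]
contact_force: [-0.4, -1.3, 1.9]
grip_width: 0.53
grasp_force: 1.0
```

apply_moves(steps="0 0 0 0 0 0 0.05;0 0 0 0 0.006 0 0.05;0 0 0 0 0.011 0 0.05;0 0 0 0 0 -0.04 0.05;0 0 0 0 0 -0.0387 0.05")

```text
t: 29.62
eef_pos: [0.4661, -0.1432, 0.229]
orientation: [-3.14, 0.002, 0.165]
contact_force: [0.0, 0.2, 0.4]
grip_width: 0.533
grasp_force: 0.0
```

apply_moves(steps="0 0 0 -0.023 -0.0168 0 0.05;0 0 0 -0.0235 -0.0169 0 0.05;0 0 0 0 0 0 0.05;0 0 0 0 0 0 0.05;0 0 0 0 0 0 0.05")

```text
t: 30.25
eef_pos: [0.4156, -0.1176, 0.2286]
orientation: [-3.141, 0.0, 0.166]
contact_force: [0.7, -0.7, 0.2]
grip_width: 0.538
grasp_force: 0.0
```

apply_moves(steps="0 0 0 0 0 0 0.05;0 0 0 0 0 0 0.05;0 0 0 0 0 0 0.05;0 0 0 0 0 0 0.05;0 0 0 0 0 0 0.05")

```text
t: 30.88
eef_pos: [0.4151, -0.1171, 0.229]
orientation: [3.141, -0.0, 0.166]
contact_force: [0.2, 0.5, -0.0]
grip_width: 0.533
grasp_force: 0.0
```

apply_moves(steps="0 0 0 0 0 0 0.05;0 0 0 0 0 0 0.05;0 0 0 0 0 0 0.05;0 0 0 0 0 0 0.05")

```text
t: 31.38
eef_pos: [0.4151, -0.1172, 0.229]
orientation: [3.141, -0.0, 0.166]
contact_force: [-0.6, 0.9, 1.0]
grip_width: 0.531
grasp_force: 0.0
```

```bash
cat > p.py <<'E'
from h import *
st();im=capture("wrist")[:,:,::-1].astype(float)
x0,y0=215,20;a=im[y0:110,x0:295]
e=a[:,:,2]-a[:,:,:2].max(2);k=a[:,:,1]-np.maximum(a[:,:,0],a[:,:,2])
for nm,m,t in(('red',e,20),('green',k,10)):
  for y in range(m.shape[0]):
    q=np.clip(m[y]-t,0,None)
    if q.sum()>10:print(nm,y+y0,round((q*np.arange(q.size)).sum()/q.sum()+x0,1),int(q.sum()),(np.where(q>0)[0][[0,-1]]+x0).tolist())
E
python3 p.py
```

```text
{'t': 31.375, 'eef_pos': [0.4151, -0.1172, 0.229], 'orientation': [3.1415, -0.0, 0.1661], 'contact_force': [-0.6434, 0.9054, 0.9812], 'grip_width': 0.5309, 'grasp_force': 0.0, 'joints': [-0.4067, -0.1809, 1.6307, -0.0001, 1.6917, 0.998]}
red 69 252.4 15 [252, 253]
red 70 252.3 110 [251, 254]
red 71 252.4 202 [251, 254]
red 72 252.4 224 [251, 254]
red 73 253.0 190 [251, 256]
red 74 254.0 225 [252, 256]
red 75 254.1 288 [252, 257]
red 76 254.2 314 [252, 257]
red 77 254.4 252 [252, 257]
red 78 254.9 144 [253, 257]
red 79 255.6 88 [254, 257]
red 80 256.0 64 [255, 257]
red 81 256.2 35 [255, 257]
green 64 258.0 146 [255, 261]
green 65 258.0 368 [254, 262]
green 66 258.0 387 [254, 262]
green 67 258.0 219 [255, 262]
green 68 257.8 55 [255, 261]
```

The backward push overshot: tip is now 5.6 px to the load side, 7.7 px of shift in all. The previous slow forward push ended at TCP y=+28.5 mm and left the poise 1.6 mm too far, so I'll repeat it to +26.9 mm.

apply_moves(steps="0 0 0 0.0235 0.017 0 0.05;0 0 0 0.023 0.017 0 0.05;0 0 0 0 0 0.04 0.05;0 0 0 0 0.004 0.0387 0.05;0 0 0 0 0.006 0 0.05")

```text
t: 32.05
eef_pos: [0.466, -0.152, 0.1468]
orientation: [-3.137, 0.007, 0.166]
contact_force: [-0.1, -0.7, 0.2]
grip_width: 0.533
grasp_force: 0.0
```

apply_moves(steps="0 0 0 0 0.003 0 0.05;0 0 0 0 0.002 0 0.05;0 0 0 0 0.001 0 0.05;0 0 0 0 0.001 0 0.05;0 0 0 0 0.001 0 0.05")

```text
t: 32.67
eef_pos: [0.4697, -0.1607, 0.1506]
orientation: [3.141, -0.001, 0.166]
contact_force: [0.3, 1.0, -0.5]
grip_width: 0.534
grasp_force: 0.2
```

apply_moves(steps="0 0 0 0 0.001 0 0.05;0 0 0 0 0.001 0 0.05;0 0 0 0 0.001 0 0.05;0 0 0 0 0.001 0 0.05;0 0 0 0 0.001 0 0.05")

```text
t: 33.3
eef_pos: [0.4701, -0.1656, 0.15]
orientation: [-3.141, 0.001, 0.166]
contact_force: [-1.0, 1.9, -1.5]
grip_width: 0.53
grasp_force: 0.9
```

apply_moves(steps="0 0 0 0 0.001 0 0.05;0 0 0 0 0.001 0 0.05;0 0 0 0 0.001 0 0.05;0 0 0 0 0.0009 0 0.05;0 0 0 0 0 0 0.05")

```text
t: 33.92
eef_pos: [0.471, -0.1698, 0.1504]
orientation: [3.141, -0.0, 0.166]
contact_force: [1.3, 1.8, -1.3]
grip_width: 0.53
grasp_force: 0.7
```

apply_moves(steps="0 0 0 0 -0.006 0 0.05;0 0 0 0 -0.0115 0 0.05;0 0 0 0 0 -0.04 0.05;0 0 0 0 0 -0.0387 0.05;0 0 0 -0.023 -0.0217 0 0.05")

```text
t: 34.55
eef_pos: [0.4439, -0.1354, 0.2331]
orientation: [3.137, -0.007, 0.166]
contact_force: [0.4, 0.1, -0.2]
grip_width: 0.529
grasp_force: 0.0
```

apply_moves(steps="0 0 0 -0.0235 -0.0217 0 0.05;0 0 0 0 0 0 0.05;0 0 0 0 0 0 0.05;0 0 0 0 0 0 0.05;0 0 0 0 0 0 0.05")

```text
t: 35.17
eef_pos: [0.4155, -0.1175, 0.2287]
orientation: [-3.141, 0.001, 0.166]
contact_force: [0.7, 0.2, 0.5]
grip_width: 0.532
grasp_force: 0.0
```

apply_moves(steps="0 0 0 0 0 0 0.05;0 0 0 0 0 0 0.05;0 0 0 0 0 0 0.05;0 0 0 0 0 0 0.05;0 0 0 0 0 0 0.05")

```text
t: 35.8
eef_pos: [0.4151, -0.1172, 0.229]
orientation: [3.141, -0.0, 0.166]
contact_force: [-0.1, 0.3, 0.5]
grip_width: 0.533
grasp_force: 0.0
```

apply_moves(steps="0 0 0 0 0 0 0.05;0 0 0 0 0 0 0.05;0 0 0 0 0 0 0.05;0 0 0 0 0 0 0.05")

```text
t: 36.3
eef_pos: [0.4151, -0.1172, 0.229]
orientation: [3.141, -0.0, 0.166]
contact_force: [-0.5, 0.7, -0.2]
grip_width: 0.529
grasp_force: 0.0
```

```bash
python3 p.py
```

```text
{'t': 36.3, 'eef_pos': [0.4151, -0.1172, 0.229], 'orientation': [3.1415, -0.0, 0.1661], 'contact_force': [-0.4658, 0.7068, -0.2326], 'grip_width': 0.529, 'grasp_force': 0.0, 'joints': [-0.4067, -0.1808, 1.6307, -0.0001, 1.6917, 0.998]}
red 70 258.3 100 [257, 259]
red 71 258.3 178 [257, 260]
red 72 258.3 198 [257, 260]
red 73 258.1 158 [256, 260]
red 74 257.8 173 [256, 260]
red 75 257.7 266 [255, 260]
red 76 257.6 304 [255, 260]
red 77 257.6 242 [255, 260]
red 78 257.5 132 [256, 259]
red 79 257.2 71 [256, 259]
red 80 257.0 54 [256, 258]
red 81 256.8 26 [256, 258]
green 64 258.1 150 [255, 261]
green 65 258.0 370 [254, 262]
green 66 258.0 396 [254, 262]
green 67 257.9 221 [254, 261]
green 68 257.6 42 [255, 261]
```

The pointer tip (258.3) now sits on the centre of the green mark (258.0), settled and untouched. Handing in.

```bash
python3 -c "
from bench import manip
print(manip.close_job())"
```

```text
the job is handed in; nothing more can be done
None
```

The job is handed in: one brass disc lies flat over the right-pan spindle and the poise is set so the beam floats level. In the last wrist picture the red pointer's tip was 0.3 px off the centre of the green mark (which spans about 8 px). It took about 36 s of the 64 s, with the arm clear of the balance; the judge's verdict was not shown.

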